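Tip a vial carrier over the lip of its dock and slide it home

ROBOT

A 7-joint arm with a two-finger parallel gripper is mounted at the origin on the work surface. World frame = base frame: x ahead of the robot, y to its left, z up, the work surface at z = 0. Lengths are in m, angles in rad, forces in N, time in s.
With the tool pointing down it reaches from about 0.4 to 0.85 m from the base axis. Payload 6.9 kg.
Tool frame: the origin (TCP) lies midway between the tips of the shut fingers; the grasp point (between the pads) lies 19 mm behind it; z points along the fingers, y is the line along which they close (so a half turn about z gives the same grasp; the last joint's range is limited). The gripper opens to 85 mm and grips with 20 to 120 N. Pads are 22 mm wide; open, the fingers measure 114 mm over their backs; the gripper's body (76 mm by 85 mm) begins 54 mm behind the grasp point. The pads swing forward as they close: fully open they stand 13 mm farther back than shut.
Start: joints at [1.294, 0.507, -0.238, 1.5, 0.126, 1.149, -0.155], TCP at [0.233, -0.58, 0.231] pointing down, gripper open.
Joint ranges: [-3.08, 3.08], [-0.24, 2.05], [-1.43, 1.35], [0, 2.5], [-1.52, 4.66], [0.17, 1.96], [-2.89, 2.89]. Speed limits (rad/s): [2.39, 2.39, 3.14, 3.14, 3.14, 3.14, 3.14].

INTERFACE

Orientations are given as a rotation vector (axis times angle).
In Python, from plant import get_obs, get_image, job_done, search_frame, cut_out gives the robot as it stands.
- The arm moves only by the tool move_arm, never from a script. Its argument "series" is text: rows parted by semicolons, each of 7 numbers parted by spaces: the turn, a rotation vector about the tool's x, y, z in rad, then the shift along the tool's x, y, z in cm, then the closure in counts, from 0 (fully open) to 255 (shut). In form: rx ry rz x y z grip; .... A call has 1 to 20 rows; each row shifts and turns the commanded pose from where the row before left it, along the tool's axes as they then stand; what a row does not reach is not made up. A row lasts 1/12 s, in which the tool goes at most 41.7 mm and 7.16 degrees, less where a joint would pass 70% of its speed; a pose out of reach is approached as far as the arm can. A call is refused whole if a number of a shift passes 4.17 or a number of a turn 0.125, either way. A call with a gripper value outside its range is refused whole. The fingers move at their own pace and stop on an object; "grip_force" is the grip in N (left out, the last holds). Time passes only in rows, so rows that do not move let the fingers close. It gives the time, the measured TCP pose, the force, the opening and the grip force at its end, in the units of the state.
- get_obs(): the state, without advancing time (a new reading comes with each control period).
- get_image(name): name is "scene" or "top" or "wrist"; returns a dict with "pixels" (384x512x3 uint8, red, green, blue), "K" (3x3 intrinsics, pixels), "R" (3x3) and "t" (3): a world point X has camera coordinates R X + t. Camera axes: x right, y down, z forward; pixel columns grow to the right and rows downward; lengths in m; the calibration is good to about 2 mm. A picture is of the moment at which its call begins. There is no depth.
- job_done(): hands the job in; it is judged then, once.
Trained networks look in a picture, given as the dict that the camera call returned (one of the last four; its "shot" number tells which), for a name from the list of things; names that differ only in an ending like _2 or _b are one class to them, and where a whole thing is asked for, a point or a joint stands for the part that bears it (a point fixed in the world has none). Each returns a list of dicts, best first, with "score" (0 to 1); they miss things now and then, are a little off and sometimes report something else, mostly with a low value. They report only what shows in the picture. A call takes as long as a camera call. They do not tell look-alikes from the thing itself.
- search_frame(picture, name): "point" ([x, y, z] in m, in world coordinates, good to about 4 mm: the middle of the surface that is visible of it).
- cut_out(picture, name): "mask" (384x512 bool, what is visible of it).
The state is a dict: "clock": time; "qpos": joint angles; "qd": joint speeds; "tau": joint torques, N m; "eef_pos": TCP position; "tcp_rot": TCP orientation; "ft_force": force on the tool from outside, world axes, zero at the start; "torque": the same for the moment, N m; "finger_gap": finger opening in m; "finger_force": force on a finger pad.
Only numpy, scipy, OpenCV 4.12 (cv2) and the standard library are available. Lean on these libraries where they do the work, as an engineer would, in place of code of your own. Each camera call takes 0.05 s, during which the arm holds its last target. There are 200 camera calls.

TASK

Transfer the carrier that holds the three narrow vials through its lane of the dock: press down on its thumb tab at the back so that its nose tips up clear of the retaining lip, push it forward while it is tipped so that the nose comes over the lip, and then slide it on along the lane until it lies flat on the deck, fully home against the end stop. Keep it in its lane all the way rather than picking it up, and leave the jar carrier in its pocket and the other things on the bench where they are.

Things in the scene. Friction and masses are not known exactly. Their poses are not given: they have to be found in the camera images.
- dock: Fixed metal dock, 350 mm long (x) by 143 mm wide (y), two equal lanes along x centred at its y = -34.5 and +34.5 mm. Origin: centre of the underside, on the bench; x is the slide direction, pockets to end stop; z up. Lanes are 64 mm wide between 5 mm side walls from x = -90 to 165 mm, tops at 44 mm. Behind x = -90 there is only the base plate, top at 8 mm, free space under the carriers' tails.
- pivot (a point): Dock x = -90 mm, z = 26 mm, midway between the lanes: rear edge of the pocket floor, about which a carrier tips. In both lanes the pocket floor runs from here to x = -5 mm, all at 26 mm above the bench.
- lip (a point): Dock x = 0, z = 34 mm, midway between the lanes: top front edge of the dark retaining lip, which crosses both lanes from x = -5 to 0 mm and stands 8 mm above the pocket floor. Beyond it lies the deck, x = 0 to 165 mm, 31 mm above the bench (3 mm below the lip's top).
- stop (a point): Dock x = 165 mm, z = 31 mm, midway between the lanes: foot of the upright end stop's inner face at the end of the deck, across both lanes; its top is 58 mm above the bench.
- vial_carrier: White plastic carrier with three narrow capped vials fixed in a row, loose, 0.22 to 0.45 kg, 155 mm long (x) by 60 mm. Origin: centre of the flat underside; x to the nose, as the dock's x; z up. Slab 10 mm thick over the whole length; on it a rack from x = -27.5 to 77.5 mm, 35 mm high, caps to 55 mm. Starts in either lane's pocket, nose 3 to 9 mm short of the lip, tail out over free space.
- tab (a point): Centre of the ribbed thumb tab's top face: the bare slab behind the rack, carrier x = -77.5 to -27.5 mm, top at z = 10 mm; this point at x = -52.5 mm. A few newtons down here tip the carrier about the pivot edge: about 6 degrees bring the nose over the lip, at about 13 degrees the tail meets the base plate.
- rear_wall (a point): Middle of the rack's flat upright rear face (carrier x = -27.5 mm, up to z = 50 mm; this point at z = 30 mm). Once the nose is over the lip the carrier may be let go: it rests on lip and pivot, and slides on when pushed here. Half-way its weight shifts forward and the tab rises by up to 15 mm: push with the fingertips 15 to 20 mm above the tab.
- vial_carrier_nose (a point): Middle of the vial carrier's lower front edge (its x = 77.5 mm, on the underside). When home it touches the end stop.
- vial_carrier_tail (a point): Middle of the vial carrier's lower rear edge (its x = -77.5 mm, on the underside). It comes off the lip last and drops 3 mm to the deck.
- jar_carrier: A like carrier in the other lane's pocket, which holds two wide squat jars; same outline and axes, top 53 mm above its underside. It stays where it is.
- specimen_pot: Screw-top pot, 48 mm across and 55 mm high, on the bench beside the dock; origin at the centre of its underside. Bystander.
- tweezers: Steel tweezers lying on the bench beside the dock, about 140 mm long along their x, 8 mm high; origin at mid-length. Bystander.
- stopper: Dark rubber stopper, 26 mm across and 24 mm high, on the bench beside the dock; origin at the centre of its underside. Bystander.
Mind the look-alikes: they are no part of the job. What is shaped like the vial_carrier but blue or pink is not meant.

How it is judged:
By the outcome, as a careful person would: the job done as asked, in the order asked, and still so for the second after the job is handed in, with the robot touching nothing.
It also fails if it takes over 43 s, if anything falls off the work surface, if the arm or the gripper's body presses on something with over 40 N, if the wrist force passes 120 N, or if a joint passes its speed limit or range.

## Working session

There is one attempt and no reset: what is moved stays moved. The work goes in short steps, Python scripts to look and compute and a tool call to move; the robot and the scene stay as the last step left them, time stands still between calls to the robot, and variables do not carry over. Pictures are saved under pics/ and viewed, at most 10 in all, crops included, and the job is handed in when it is done.

Besides the shell and the picture viewer there is one more tool, called after "Request:" as name(argument=value, ...), one argument or row to a line, values as JSON. move_arm: Moves the arm, as the interface text tells. Its arguments: {"type":"object","properties":{"series":{"type":"string"},"grip_force":{"type":"number"}},"required":["series"]}

```bash
mkdir -p pics
cat > h.py <<'E'
import numpy as np,cv2
from plant import *
def save(p,n): cv2.imwrite('pics/'+n,cv2.cvtColor(p['pixels'],cv2.COLOR_RGB2BGR))
def proj(p,X):
    c=p['R']@np.asarray(X,float)+p['t']; u=p['K']@c; return (u[:2]/u[2]).round(1)
def tri(obs):
    A=[];b=[]
    for p,uv in obs:
        M=p['K']@np.c_[p['R'],p['t']]
        for k in (0,1):
            r=uv[k]*M[2]-M[k]; A.append(r[:3]);b.append(-r[3])
    return np.linalg.lstsq(np.array(A),np.array(b),rcond=None)[0]
E
python3 - <<'E'
from h import *
o=get_obs();print(o['clock'],o['eef_pos'],o['tcp_rot'],o['ft_force'])
s=get_image('scene');t=get_image('top')
cv2.imwrite('pics/a.png',cv2.cvtColor(np.vstack([s['pixels'],t['pixels']])[:, :, ::-1].copy()[:,:,::-1],cv2.COLOR_RGB2BGR)[:600] if 0 else cv2.resize(cv2.cvtColor(np.hstack([s['pixels'],t['pixels']]),cv2.COLOR_RGB2BGR),(800,300)))
save(s,'s.png');save(t,'t.png')
for n in ['dock','pivot','lip','stop','vial_carrier','tab','rear_wall','vial_carrier_nose','vial_carrier_tail','jar_carrier','specimen_pot','tweezers','stopper']:
  for nm,p in(('s',s),('t',t)):
    print(n,nm,[(round(d['score'],2),np.round(d['point'],3).tolist(),proj(p,d['point']).tolist()) for d in search_frame(p,n)[:3]])
E
```

```text
0.0 [ 0.23317291 -0.5793344   0.23042904] [-3.08251078e+00 -5.97284325e-01  5.84680465e-04] [-0.44568964 -0.46027105 -0.69956914]
dock s [(0.82, [0.571, -0.029, 0.033], [210.0, 219.0])]
dock t [(0.87, [0.55, -0.016, 0.029], [295.0, 210.1])]
pivot s [(0.71, [0.565, -0.028, 0.034], [208.6, 216.4])]
pivot t [(0.32, [0.547, -0.016, 0.033], [295.0, 211.2])]
lip s [(0.81, [0.564, -0.028, 0.031], [208.1, 216.7])]
lip t [(0.94, [0.551, -0.019, 0.03], [296.3, 209.6])]
stop s [(0.75, [0.564, -0.029, 0.032], [208.1, 216.9])]
stop t [(0.65, [0.549, -0.015, 0.032], [294.7, 210.4])]
vial_carrier s [(0.93, [0.612, 0.355, 0.035], [355.5, 125.0]), (0.84, [0.576, 0.127, 0.06], [270.8, 166.7]), (0.6, [0.785, 0.126, 0.037], [349.3, 241.7])]
vial_carrier t [(0.93, [0.565, 0.139, 0.062], [229.0, 205.8]), (0.72, [0.776, 0.142, 0.032], [226.9, 118.7])]
tab s [(0.91, [0.609, 0.354, 0.031], [353.6, 125.7]), (0.89, [0.777, 0.13, 0.034], [347.0, 238.2]), (0.78, [0.576, 0.125, 0.056], [269.8, 168.3])]
tab t [(0.91, [0.773, 0.143, 0.031], [226.1, 119.8]), (0.63, [0.603, 0.354, 0.032], [140.1, 192.5]), (0.57, [0.5
[... 718 characters left out ...]
7.2]), (0.72, [0.78, 0.134, 0.037], [349.9, 237.1])]
vial_carrier_tail t [(0.91, [0.772, 0.137, 0.03], [228.7, 120.5]), (0.78, [0.603, 0.356, 0.029], [139.2, 192.7]), (0.63, [0.567, 0.146, 0.059], [226.1, 204.9])]
jar_carrier s [(0.61, [0.514, 0.114, 0.062], [244.8, 151.0])]
jar_carrier t [(0.61, [0.497, 0.135, 0.064], [231.7, 235.2])]
specimen_pot s [(0.74, [0.689, -0.001, 0.052], [263.6, 247.0])]
specimen_pot t [(0.68, [0.679, 0.012, 0.053], [282.0, 155.8])]
tweezers s [(0.92, [0.428, 0.022, 0.007], [186.2, 166.8])]
tweezers t [(0.61, [0.428, 0.033, 0.009], [275.7, 260.9])]
stopper s [(0.71, [0.672, -0.047, 0.018], [238.8, 264.4])]
stopper t [(0.49, [0.662, -0.052, 0.027], [308.4, 163.1])]
```

View pics/s.png

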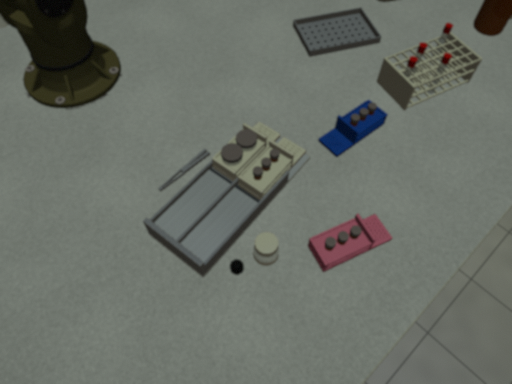

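View pics/t.png

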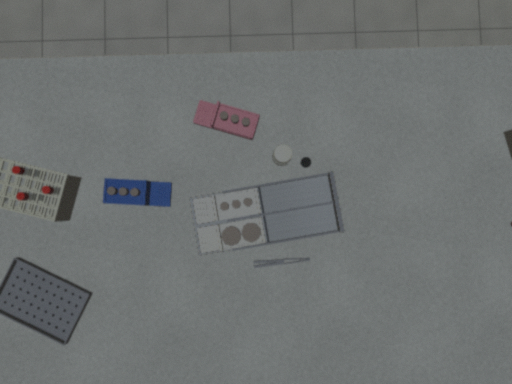

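The wanted white carrier with three vials is at scene (267,165) and top (237,205). The look-alikes are blue at scene (353,126) / top (138,192) and pink at (350,241) / (227,119), and the jar carrier is at (240,150) / (232,235). I choose the white one in the dock's far lane. Next I take a close crop of it.

Run:
```python
from h import *
t=get_image('top')
c=t['pixels'][160:270,180:350]
cv2.imwrite('pics/tc.png',cv2.cvtColor(cv2.resize(c,None,fx=4.7,fy=4.7,interpolation=cv2.INTER_CUBIC),cv2.COLOR_RGB2BGR))
print(t['K'],t['R'],t['t'])
m=max(cut_out(t,'dock'),key=lambda d:d['score'])['mask']
print(m.sum(),cv2.minAreaRect(np.argwhere(m)[:,::-1].astype(np.float32)))
```

```text
[[395.60732623   0.         257.54904787]
 [  0.         395.60732623 186.36790471]
 [  0.           0.           1.        ]] [[-2.90667775e-02 -9.99577431e-01  2.87352965e-04]
 [-9.97817360e-01  2.89985416e-02 -5.93262237e-02]
 [ 5.92928215e-02 -2.01114792e-03 -9.98238607e-01]] [0.08964058 0.60794417 0.94399728]
5350 ((266.48651123046875, 213.41891479492188), (61.814022064208984, 148.1234893798828), 80.53767395019531)
```

View pics/tc.png

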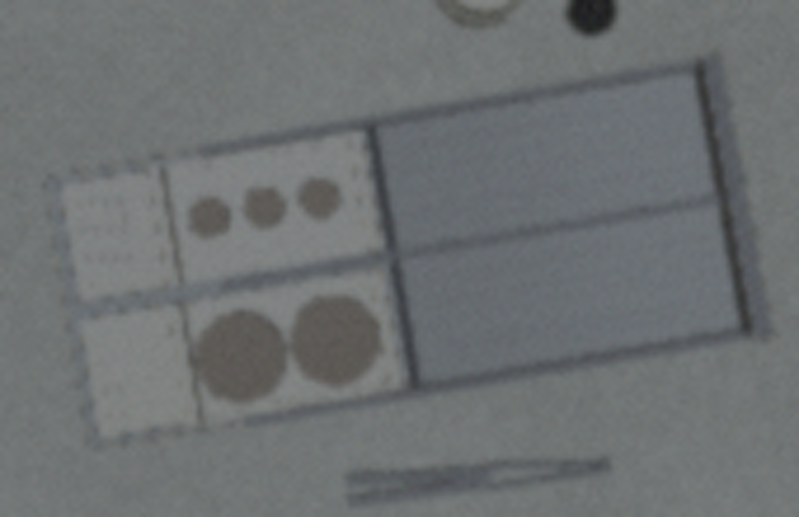

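The crop confirms the white three-vial carrier in the upper (far-x) lane: rear wall at crop x≈170, vials at y≈205, lip line (372,127)–(412,387), stop foot (700,65)–(748,332). Next I fit the dock pose.

Run:
```python
from h import *
from scipy.optimize import least_squares
t=get_image('top')
px=lambda u,v:np.array([(u+.5)/4.7-.5+180,(v+.5)/4.7-.5+160])
P=[((-2.5,66.5,34),(372,127)),((-2.5,-66.5,34),(412,387)),((-2.5,0,40),(392,257)),((165,66.5,38),(700,65)),((165,-66.5,38),(748,332)),((165,0,44),(716,200)),((-175,71.5,8),(52,178)),((-175,-71.5,8),(92,447))]
def w(a,X):
    c,s=np.cos(a[2]),np.sin(a[2]);x,y,z=np.array(X)/1000
    return [a[0]+c*x-s*y,a[1]+s*x+c*y,z]
f=lambda a:np.concatenate([proj(t,w(a,X))-px(*u) for X,u in P])
r=least_squares(f,[.55,-.02,-1.45],x_scale=[.1,.1,1],diff_step=1e-2)
from scipy.optimize import minimize
r=minimize(lambda a:(f(a)**2).sum(),r.x,method='Nelder-Mead',options=dict(xatol=1e-5,fatol=1e-4))
a=r.x;print(a,np.degrees(a[2]));print(f(a).reshape(-1,2).round(1).tolist())
for n,X in dict(tab=(-137,34.5,36),rear=(-110,34.5,60),home=(60,34.5,60)).items(): print(n,np.round(w(a,X),4))
s=get_image('scene')
# carrier rear top edge of rack: crop (163,165)-(182,285) at z~0.061
for n,uv in dict(reartopL=(163,162),reartopR=(182,285)).items():
    u=px(*uv);d=t['R'].T@np.linalg.inv(t['K'])@np.r_[u,1];c=-t['R'].T@t['t'];q=c+d*(.071-c[2])/d[2]
    R=np.array([[np.cos(a[2]),np.sin(a[2])],[-np.sin(a[2]),np.cos(a[2])]]);print(n,q.round(4),(R@(q[:2]-a[:2])*1000).round(1))
o=get_obs();from scipy.spatial.transform import Rotation as Ro
print(Ro.from_rotvec(o['tcp_rot']).as_matrix().round(3),o['finger_gap'])
x=Ro.from_rotvec(o['tcp_rot']);
for yw in(0,np.pi):
    pass
W=get_image('wrist');Rt=x.as_matrix();print('cam in tool',(Rt.T@(-W['R'].T@W['t']-o['eef_pos'])).round(3),(W['R']@Rt).round(2),W['K'][0,0])
# scene check of dock fit
for X in ((165,71.5,58),(165,-71.5,58),(-2.5,66.5,34)):print(proj(s,w(a,X)))
```

```text
[ 0.54331351  0.05701945 -1.42836996] -81.83957044036589
[[0.0, -0.0], [1.1, -0.2], [0.6, -0.2], [-0.5, 1.1], [-0.6, -0.5], [1.7, -0.3], [-1.5, -0.3], [-0.6, 0.4]]
tab [0.558  0.1975 0.036 ]
rear [0.5619 0.1708 0.06  ]
home [0.586  0.0025 0.06  ]
reartopL [0.5923 0.1718 0.071 ] [-106.7   64.8]
reartopR [0.5322 0.1639 0.071 ] [-107.4    4.2]
[[ 0.928  0.374 -0.   ]
 [ 0.374 -0.928  0.   ]
 [-0.    -0.    -1.   ]] 0.0854458803313978
cam in tool [ 0.075  0.    -0.142] [[-0.    1.    0.  ]
 [-0.96 -0.   -0.29]
 [-0.29 -0.    0.96]] 267.62387234398346
[204.  260.2]
[146.5 215.2]
[260.8 200.8]
```

Request:
move_arm(
  series="0 0 0 1.2 -1.2 0 255;0 0 0 2.5 -2.5 0 255;0 0 0 2.5 -2.5 0 255;0 0 0 2.5 -2.5 0 255;0 0 0 2.5 -2.5 0 255;0 0 0 2.5 -2.5 0 255;0 0 0 2.5 -2.5 0 255;0 0 0 2.5 -2.5 0 255;0 0 0 2.5 -2.5 0 255;0 0 0 2.5 -2.5 0 255;0 0 0 2.5 -2.5 0 255;0 0 0 2.5 -2.5 0 255;0 0 0 2.5 -2.5 0 255;0 0 0 2.5 -2.5 0 255;0 0 0 2.5 -2.5 0 255;0 0 0 2.5 -2.5 0 255;0 0 0 2.5 -2.5 0 255;0 0 0 2.5 -2.5 0 255;0 0 0 2.5 -2.5 0 255;0 0 0 2.5 -2.5 0 255",
)

```text
clock: 3.32
eef_pos: [0.5038, 0.0555, 0.2315]
tcp_rot: [3.084, 0.597, 0.001]
ft_force: [0.6, -1.1, 0.3]
finger_gap: 0.0003
finger_force: 0.0
```

Request:
move_arm(
  series="0 0 0 2.5 -2.5 0 255;0 0 0 2.5 -2.5 0 255;0 0 0 2.5 -2.5 0 255;0 0 0 1.2 -1.2 0 255;0 0 -0.12 0 0 0 255;0 0 -0.12 0 0 0 255;0 0 -0.12 0 0 0 255;0 0 -0.12 0 0 0 255;0 0 -0.12 0 0 0 255;0 0 -0.12 0 0 0 255;0 0 -0.12 0 0 0 255;0 0 -0.12 0 0 0 255;0 0 -0.12 0 0 0 255;0 0 -0.12 0 0 0 255;0 0 -0.12 0 0 0 255;0 0 0 0 0 0 255;0 0 0 0 0 0 255",
)

```text
clock: 4.73
eef_pos: [0.5515, 0.1669, 0.2312]
tcp_rot: [-2.075, -2.359, -0.0]
ft_force: [-0.5, 0.6, 0.7]
finger_gap: -0.0001
finger_force: 0.0
```

Run:
```python
from h import *
from scipy.spatial.transform import Rotation as Ro
o=get_obs();print(o['clock'],o['eef_pos'],Ro.from_rotvec(o['tcp_rot']).as_matrix().round(3),o['qpos'].round(2) if hasattr(o['qpos'],'round') else o['qpos'],o['ft_force'])
W=get_image('wrist');np.savez('w1.npz',**W)
cv2.imwrite('pics/w1.png',cv2.cvtColor(cv2.resize(W['pixels'],(800,600),interpolation=cv2.INTER_CUBIC),cv2.COLOR_RGB2BGR))
```

```text
4.7333 [0.55153644 0.16690492 0.23119623] [[-0.128  0.992 -0.   ]
 [ 0.992  0.128  0.   ]
 [ 0.    -0.    -1.   ]] [ 0.19  0.53 -0.84  1.63  0.42  1.18 -0.62] [-0.51177857  0.62421444  0.68959994]
```

View pics/w1.png

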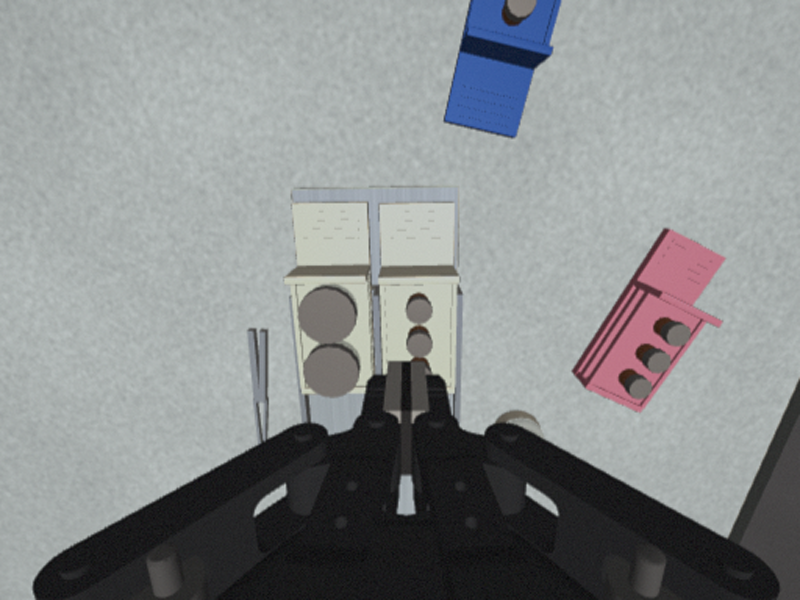

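The wrist view shows the dock's rear edge at v≈187 (u 293–459). The vial carrier's tab runs from v=203 (u 379–455) to the wall foot at v≈266, with the wall top at v≈281 (u 380–459). The finger tips are at (405,365).

Run:
```python
from h import *
W=dict(np.load('w1.npz'));a=[.54331,.05702,-1.42837]
def ray(u,v,z):
    p=np.array([(u+.5)*.64-.5,(v+.5)*.64-.5,1]);d=W['R'].T@np.linalg.inv(W['K'])@p;c=-W['R'].T@W['t'];return c+d*(z-c[2])/d[2]
R=np.array([[np.cos(a[2]),np.sin(a[2])],[-np.sin(a[2]),np.cos(a[2])]])
for n,u,v,z in [('dockRL',293,188,.008),('dockRR',459,186,.008),('tailL',379,203,.036),('tailR',455,203,.036),('footL',380,266,.036),('footR',457,266,.036),('topL',380,281,.076),('topR',459,281,.076),('top71',459,281,.071)]:
    q=ray(u,v,z);print(n,q.round(4),(R@(q[:2]-a[:2])*1000).round(1))
```

```text
dockRL [0.4493 0.2192 0.008 ] [-173.9  -70. ]
dockRR [0.5876 0.2385 0.008 ] [-173.4   69.6]
tailL [0.524  0.2181 0.036 ] [-162.2    3.7]
tailR [0.5831 0.2257 0.036 ] [-161.3   63.4]
footL [0.5302 0.1681 0.036 ] [-111.8    2.8]
footR [0.5929 0.1761 0.036 ] [-110.9   66. ]
topL [0.5329 0.1657 0.076 ] [-109.1    5.1]
topR [0.5901 0.1731 0.076 ] [-108.2   62.8]
top71 [0.5909 0.1719 0.071 ] [-107.    63.5]
```

Request:
move_arm(
  series="0 0 -0.013 0 0 0 255;0 0 0 1.77 1.08 0 255;0 0 0 0 0 2 255;0 0 0 0 0 3 255;0 0 0 0 0 3 255;0 0 0 0 0 3 255;0 0 0 0 0 3 255;0 0 0 0 0 2.5 255;0 0 0 0 0 1 255;0 0 0 0 0 0 255;0 0 0 0 0 0 255",
)

```text
clock: 5.7
eef_pos: [0.5599, 0.1866, 0.0569]
tcp_rot: [-2.055, -2.376, -0.0]
ft_force: [0.2, -0.4, -0.0]
finger_gap: 0.0001
finger_force: 0.0
```

Run:
```python
from h import *
o=get_obs();print(o['eef_pos'],o['ft_force'])
W=get_image('wrist');np.savez('w2.npz',**W)
cv2.imwrite('pics/w2.png',cv2.cvtColor(cv2.resize(W['pixels'],(800,600),interpolation=cv2.INTER_CUBIC),cv2.COLOR_RGB2BGR))
```

```text
[0.55986821 0.1865868  0.05689443] [ 0.22085462 -0.38898267 -0.00595647]
```

View pics/w2.png

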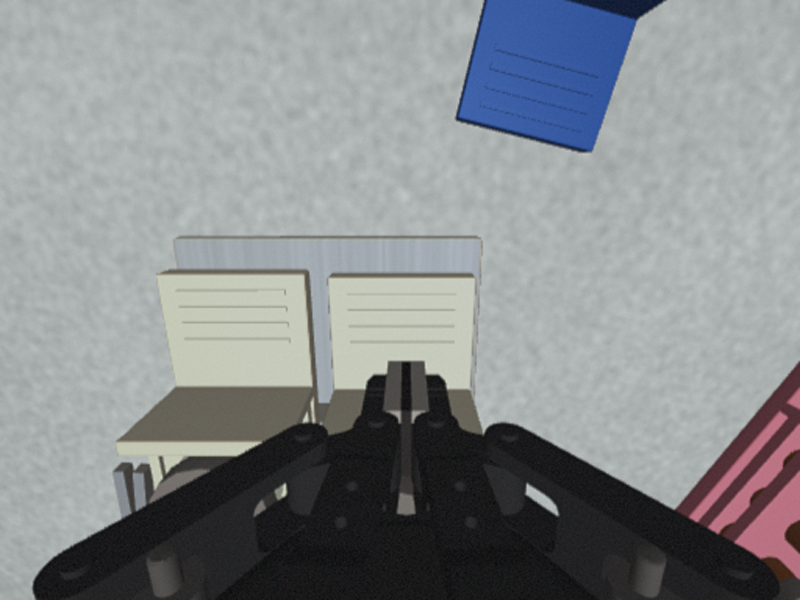

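The fingers (tip at (405,365)) are centred over the tab (u 329–475), just behind the wall foot at v≈389. I descend to contact.

Request:
move_arm(
  series="0 0 0 0 0 1 255;0 0 0 0 0 0.7 255;0 0 0 0 0 0 255;0 0 0 0 0 0 255",
)

```text
clock: 6.08
eef_pos: [0.5595, 0.186, 0.0391]
tcp_rot: [-2.055, -2.376, 0.001]
ft_force: [0.2, 0.0, 0.4]
finger_gap: -0.0001
finger_force: 0.0
```

Request:
move_arm(
  series="0 0 0 0 0 0.2 255;0 0 0 0 0 0 255;0 0 0 0 0 0 255",
)

```text
clock: 6.33
eef_pos: [0.5597, 0.1862, 0.0374]
tcp_rot: [2.055, 2.376, 0.0]
ft_force: [0.6, 0.2, -0.6]
finger_gap: 0.0001
finger_force: 0.0
```

Request:
move_arm(
  series="0 0 0 0 0 0.2 255;0 0 0 0 0 0 255;0 0 0 0 0 0 255",
)

```text
clock: 6.58
eef_pos: [0.5599, 0.1865, 0.0356]
tcp_rot: [2.054, 2.376, 0.001]
ft_force: [0.7, 0.1, 3.8]
finger_gap: -0.0
finger_force: 1.3
```

Request:
move_arm(
  series="0 -0.04 0 0.03 0 0.14 255;0 -0.04 0 0.03 0 0.14 255;0 -0.04 0 0.03 0 0.14 255;0 -0.04 0 0.03 0 0.14 255;0 0 0 0 0 0 255;0 0 0 0 0 0 255",
)

```text
clock: 7.08
eef_pos: [0.5592, 0.1887, 0.0297]
tcp_rot: [1.972, 2.285, -0.156]
ft_force: [-0.6, 2.6, 3.2]
finger_gap: -0.0003
finger_force: 1.4
```

Run:
```python
from h import *
W=get_image('wrist');s=get_image('scene')
a=cv2.resize(W['pixels'][130:300,80:330],(500,340),interpolation=cv2.INTER_CUBIC);b=cv2.resize(s['pixels'][100:270,140:320],(300,283),interpolation=cv2.INTER_CUBIC)
c=np.zeros((340,800,3),np.uint8);c[:,:500]=a;c[:283,500:]=b
cv2.imwrite('pics/w3.png',cv2.cvtColor(c,cv2.COLOR_RGB2BGR))
```

```text
(no output)
```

View pics/w3.png

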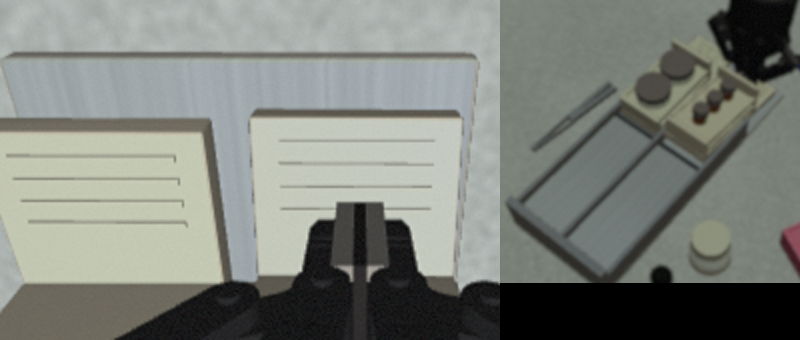

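The tab is tipped down: the carrier tail sits lower and the nose is up in the scene view. I push along its own axis.

Request:
move_arm(
  series="0 0 0 -0.3 0 0 255;0 0 0 -0.3 0 0 255;0 0 0 -0.3 0 0 255;0 0 0 0 0 0 255",
)

```text
clock: 7.52
eef_pos: [0.5613, 0.1797, 0.0319]
tcp_rot: [1.975, 2.283, -0.152]
ft_force: [-1.8, 6.1, 5.6]
finger_gap: 0.0001
finger_force: 3.0
```

Request:
move_arm(
  series="0 0 0 -0.3 0 0 255;0 0 0 -0.3 0 0 255;0 0 0 -0.3 0 0 255;0 0 0 0 0 0 255",
)

```text
clock: 7.85
eef_pos: [0.5628, 0.1713, 0.0335]
tcp_rot: [1.974, 2.284, -0.15]
ft_force: [-1.5, 7.0, 5.7]
finger_gap: 0.0
finger_force: 4.2
```

Run:
```python
from h import *
t=get_image('top');s=get_image('scene')
a=cv2.resize(t['pixels'][160:270,180:350],(510,330),interpolation=cv2.INTER_CUBIC);b=cv2.resize(s['pixels'][110:220,200:310],(290,290),interpolation=cv2.INTER_CUBIC)
c=np.zeros((330,800,3),np.uint8);c[:,:510]=a;c[:290,510:]=b
cv2.imwrite('pics/w4.png',cv2.cvtColor(c,cv2.COLOR_RGB2BGR))
```

```text
(no output)
```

View pics/w4.png

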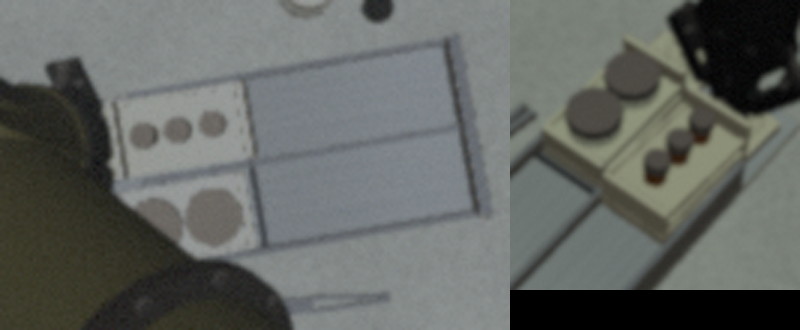

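The nose now covers the dark lip line in the top view (u≈248), ahead of the jar carrier's nose. I push a little more, then release and lift to the pushing height.

Request:
move_arm(
  series="0 0 0 -0.3 0 0 255;0 0 0 -0.2 0 0 255;0 0 0 0 0 0 255;0 0 0 0.2 0 -0.2 255;0 0 0 0 0 -0.2 255;0 0.04 0 0.1 0 -0.3 255;0 0.04 0 0 0 -0.5 255;0 0.04 0 0 0 -0.5 255;0 0.03 0 0 0 -0.4 255;0 0 0 0 0 0 255;0 0 0 0 0 0 255",
)

```text
clock: 8.87
eef_pos: [0.5621, 0.1679, 0.0534]
tcp_rot: [2.052, 2.368, -0.012]
ft_force: [0.5, 0.9, -0.1]
finger_gap: 0.0
finger_force: 0.2
```

Run:
```python
from h import *
W=get_image('wrist');s=get_image('scene')
a=cv2.resize(W['pixels'][130:300,80:330],(500,340),interpolation=cv2.INTER_CUBIC);b=cv2.resize(s['pixels'][110:220,200:310],(290,290),interpolation=cv2.INTER_CUBIC)
c=np.zeros((340,800,3),np.uint8);c[:,:500]=a;c[:290,510:]=b
cv2.imwrite('pics/w5.png',cv2.cvtColor(c,cv2.COLOR_RGB2BGR))
```

```text
(no output)
```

View pics/w5.png

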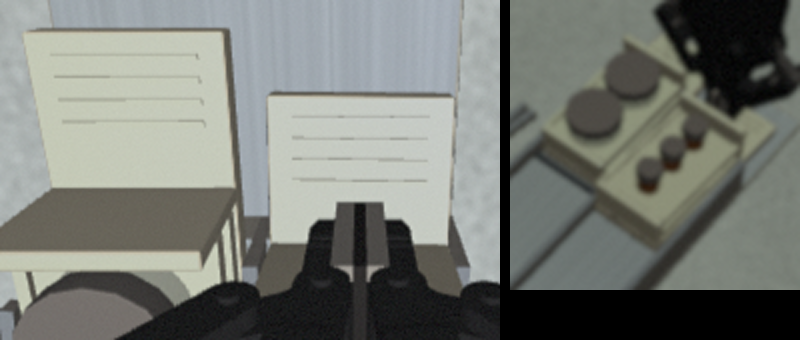

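The carrier rests on lip and pivot and the fingers are clear of the tab. I raise slightly and push on the rear wall.

Request:
move_arm(
  series="0 0.01 0 0 0 -0.5 255;0 0 0 -0.3 0 0 255;0 0 0 -0.6 0 0 255;0 0 0 -0.6 0 0 255;0 0 0 -0.6 0 0 255;0 0 0 -0.6 0 0 255;0 0 0 -0.6 0 0 255;0 0 0 -0.6 0 0 255;0 0 0 -0.6 0 0 255;0 0 0 -0.6 0 0 255;0 0 0 -0.6 0 0 255;0 0 0 0 0 0 255",
)

```text
clock: 9.97
eef_pos: [0.5709, 0.1139, 0.0595]
tcp_rot: [2.054, 2.377, 0.003]
ft_force: [0.2, 4.3, 3.7]
finger_gap: 0.0001
finger_force: 2.1
```

Request:
move_arm(
  series="0 0 0 -0.6 0 0 255;0 0 0 -0.6 0 0 255;0 0 0 -0.6 0 0 255;0 0 0 -0.6 0 0 255;0 0 0 -0.6 0 0 255;0 0 0 -0.6 0 0 255;0 0 0 -0.6 0 0 255;0 0 0 -0.6 0 0 255;0 0 0 -0.6 0 0 255;0 0 0 -0.6 0 0 255;0 0 0 0 0 0 255",
)

```text
clock: 10.88
eef_pos: [0.5792, 0.052, 0.0585]
tcp_rot: [2.057, 2.374, -0.002]
ft_force: [-0.3, -0.5, 0.5]
finger_gap: -0.0
finger_force: 0.0
```

Run:
```python
from h import *
W=get_image('wrist');s=get_image('scene')
a=cv2.resize(W['pixels'][130:300,80:330],(500,340),interpolation=cv2.INTER_CUBIC);b=cv2.resize(s['pixels'][130:270,140:280],(290,290),interpolation=cv2.INTER_CUBIC)
c=np.zeros((340,800,3),np.uint8);c[:,:500]=a;c[:290,510:]=b
cv2.imwrite('pics/w6.png',cv2.cvtColor(c,cv2.COLOR_RGB2BGR))
```

```text
(no output)
```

View pics/w6.png

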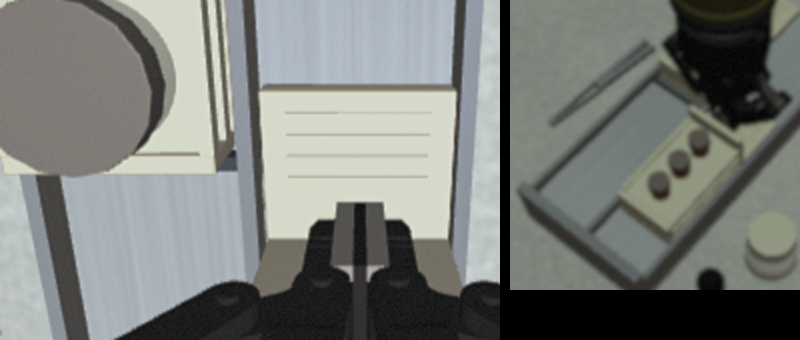

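The carrier is in its lane, nose down on the deck, with the tail still over the lip. About 39 mm remains.

Request:
move_arm(
  series="0 0 0 -0.5 0 0 255;0 0 0 -0.5 0 0 255;0 0 0 -0.5 0 0 255;0 0 0 -0.5 0 0 255;0 0 0 -0.5 0 0 255;0 0 0 -0.5 0 0 255;0 0 0 -0.4 0 0 255;0 0 0 0 0 0 255",
)

```text
clock: 11.65
eef_pos: [0.584, 0.0188, 0.0586]
tcp_rot: [2.056, 2.375, -0.001]
ft_force: [1.0, 0.3, -0.7]
finger_gap: 0.0003
finger_force: 0.0
```

Request:
move_arm(
  series="0 0 0 -0.2 0 0 255;0 0 0 -0.2 0 0 255;0 0 0 0 0 0 255",
)

```text
clock: 11.9
eef_pos: [0.5845, 0.0163, 0.0587]
tcp_rot: [2.055, 2.376, 0.0]
ft_force: [0.5, 0.3, -0.8]
finger_gap: -0.0001
finger_force: 0.4
```

Request:
move_arm(
  series="0 0 0 -0.2 0 0 255;0 0 0 0 0 0 255;0 0 0 0 0 0 255",
)

```text
clock: 12.15
eef_pos: [0.5847, 0.0145, 0.0587]
tcp_rot: [2.055, 2.377, 0.0]
ft_force: [-0.3, 2.5, -0.6]
finger_gap: 0.0003
finger_force: 0.7
```

Request:
move_arm(
  series="0 0 0 -0.2 0 0 255;0 0 0 0 0 0 255;0 0 0 0 0 0 255",
)

```text
clock: 12.4
eef_pos: [0.5851, 0.0124, 0.0588]
tcp_rot: [2.055, 2.376, 0.0]
ft_force: [-0.7, 1.5, -0.3]
finger_gap: 0.0001
finger_force: 0.9
```

Request:
move_arm(
  series="0 0 0 -0.2 0 0 255;0 0 0 0 0 0 255;0 0 0 0 0 0 255",
)

```text
clock: 12.65
eef_pos: [0.585, 0.0124, 0.0588]
tcp_rot: [-2.052, -2.377, -0.003]
ft_force: [-1.0, 6.2, -0.1]
finger_gap: 0.0002
finger_force: 3.1
```

The position is held and the force is rising, so it is against the stop. One more firm nudge, then I back off and lift.

Request:
move_arm(
  series="0 0 0 -0.2 0 0 255;0 0 0 0 0 0 255;0 0 0 0 0 0 255",
)

```text
clock: 12.9
eef_pos: [0.5851, 0.0123, 0.0589]
tcp_rot: [-2.049, -2.377, -0.006]
ft_force: [-2.8, 9.8, 0.0]
finger_gap: -0.0
finger_force: 5.3
```

Request:
move_arm(
  series="0 0 0 0.5 0 0 255;0 0 0 0.7 0 0 255;0 0 0 0 0 -2 255;0 0 0 0 0 -4 255;0 0 0 0 0 -4 255;0 0 0 0 0 -4 255;0 0 0 2 0 -2 255;0 0 0 4 0 0 255;0 0 0 4 0 0 255;0 0 0 2 0 0 255;0 0 0 0 0 0 255;0 0 0 0 0 0 255",
)

```text
clock: 13.9
eef_pos: [0.5662, 0.1401, 0.2189]
tcp_rot: [2.051, 2.378, -0.0]
ft_force: [-0.1, -0.4, 0.2]
finger_gap: 0.0001
finger_force: 0.0
```

Run:
```python
from h import *
t=get_image('top');s=get_image('scene')
a=cv2.resize(t['pixels'][160:270,180:350],(510,330),interpolation=cv2.INTER_CUBIC);b=cv2.resize(s['pixels'][130:275,140:285],(290,290),interpolation=cv2.INTER_CUBIC)
c=np.zeros((330,800,3),np.uint8);c[:,:510]=a;c[:290,510:]=b
cv2.imwrite('pics/w7.png',cv2.cvtColor(c,cv2.COLOR_RGB2BGR))
```

```text
(no output)
```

View pics/w7.png

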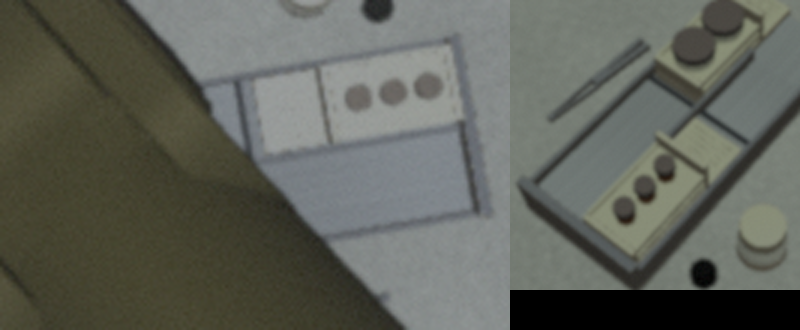

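The carrier lies flat on the deck with its nose at the stop (top crop u≈455) and its tail past the lip (u≈258). The jar carrier and bystanders are in place.

```bash
python3 -c "
from plant import *
print(job_done())"
```

```text
the job is handed in; nothing more can be done
None
```

The vial carrier was tipped, pushed over the lip and slid along its lane; in the last images it lies flat on the deck, home against the end stop, with the jar carrier and bystanders in place, and the job was handed in at about 14 s.

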